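Change the batch on the tube rocker

ROBOT

A 6-joint arm with a two-finger parallel gripper is mounted at the origin on the work surface. World frame = base frame: x ahead of the robot, y to its left, z up, the work surface at z = 0. Lengths are in mm, angles in degrees, forces in N, time in s.
With the tool pointing down it reaches from about 300 to 850 mm from the base axis. Payload 4.2 kg.
Tool frame: the origin (TCP) lies between the finger pads; the fingertips stand 11 mm ahead of it and the grasp point (between the pads) lies 8 mm behind it (env.tips_ahead is the distance from the TCP to the fingertips, in mm); z points along the fingers, y is the line along which they close (so a half turn about z gives the same grasp; the last joint's range is limited). The gripper opens to 91 mm and grips with 3 to 60 N. Pads are 32 mm wide; open, the fingers measure 118 mm over their backs; the gripper's body (76 mm by 178 mm) begins 60 mm behind the grasp point.
Start: joints at [-1.146, 18.312, 89.639, -0, 72.044, -1.146], TCP at [575.015, 0, 224.976] pointing down, gripper open.
Joint ranges: [-177.97, 177.97], [-48.28, 115.42], [12.27, 149.76], [-77.06, 257.06], [2.81, 150.46], [-146.56, 146.56]. Speed limits (degrees/s): [147.25, 147.25, 180, 180, 180, 180].

INTERFACE

Orientations are given as [roll, pitch, yaw] about the fixed x, y, z axes, in that order (R = Rz(yaw) Ry(pitch) Rx(roll)).
In Python, from workcell import env, cams gives the robot as it stands.
- The arm moves only by the tool step_arm, never from a script. Its arguments are lists of equal length, an entry for each row: "linear": the shift along the tool's x, y, z in units of 30 cm (1.0 is 30 cm), a list of three; "turn": the turn about the tool's z in units of 360 degrees (1.0 is 360 degrees). In form: {"linear": [[tx, ty, tz], ...], "turn": [turn, ...]}. A call has 1 to 20 rows; each row is the pose to reach, as a shift and turn from the pose commanded when the call began, along the tool's axes at that moment, turning the shorter way round; what a row does not reach only later rows make up. A row lasts 1/8 s, in which the tool goes at most 62.5 mm and 10.7 degrees, less where a joint would pass 70% of its speed; a pose out of reach is approached as far as the arm can. A call with a number of a shift or a turn outside -1 to 1 is refused whole. A call with a gripper value outside its range is refused whole. "fingers" is the closure, from -1 (fully open) to 1 (shut), so that 0 is half open, set as the call begins (left out, the last holds). The fingers move at their own pace and stop on an object; "force" is the grip in N (left out, the last holds). Time passes only in rows, so rows that repeat a pose let the fingers close. It gives the time, the measured TCP pose, the force, the opening and the grip force at its end, in the units of the state.
- env.state(): the state, without advancing time (a new reading comes with each control period).
- cams.grab_frame(name): name is "scene" or "side" or "wrist"; returns a dict with "color" (480x640x3 uint8, blue, green, red), "fx", "fy", "cx", "cy" (pixels), "extrinsics" (4x4, takes a point from camera to world coordinates); the wrist camera has in their place "tool_from_camera" (4x4, takes a point from camera to tool coordinates, whose origin is the TCP and whose axes are the flange's). Camera axes: x right, y down, z forward; pixel columns grow to the right and rows downward; lengths in mm; the calibration is good to about 2 mm. A picture is of the moment at which its call begins: read the wrist's pose just before it. There is no depth.
- env.job_done(): hands the job in; it is judged then, once.
The state is a dict: "time_s": time; "qpos": joint angles; "qvel": joint speeds; "effort": joint torques, N m; "ee_pos": TCP position; "ee_rot": TCP orientation; "force": force on the tool from outside, world axes, zero at the start; "torque": the same for the moment, N m; "gripper_width": finger opening in mm; "gripper_force": force on a finger pad.
Only numpy, scipy, OpenCV 4.12 (cv2) and the standard library are available. Lean on these libraries where they do the work, as an engineer would, in place of code of your own. Each camera call takes 0.05 s, during which the arm holds its last target. There are 200 camera calls.

TASK

First take both finished blue-capped tubes off the tube rocker and lay them down flat in the steel tray. Then lift every purple-capped tube straight up out of the foam rack by its cap and lay it flat on the rocker's mat, each in a lane of its own, and when all are on, start the rocker by pressing its long green bar fully down near the middle, so that both ends go down together, and let it come up again. Leave the yellow-capped tubes standing in the rack and the other things on the desk where they are.

Things in the scene. Friction and masses are not known exactly. Their poses are not given: they have to be found in the camera images.
- mixer: tube rocker, fixed: white housing 215 mm deep (its x) by 236 mm wide (its y), +x to its back, origin under the middle of its footprint. On top is a flat grey platform (it does not move) with a black rubber mat in a rim that stands 10 mm above the mat; in front of that, towards -x, is the start bar
- mat_mid (a point): centre of the mat's upper face, 90 mm above the desk, axes as the rocker's. The mat is 124 mm (x) by 224 mm (y). Ridges along x, 4 mm high and wide, every 32 mm, left out over the middle 46 mm of x to make room for fingers, part it into six lanes with middles at y = -80, -48, -16, 16, 48, 80 mm. A tube lies along its lane, its middle near x = 0 (up to 20 mm either way fits)
- start_bar (a joint): how far the rocker's long green start bar is pressed: 0 up, 0.22 rad fully down. It is 190 mm long (along the rocker's y), 22 mm wide, 12 mm thick, hinged behind on short arms; its middle goes down about 7 mm and springs back; 2 N starts it moving, 6 N holds it fully down
- bar_skew (a joint): how far the bar leans, one end lower than the other (rad); 0 when both ends are level. It gives 1 rad per 8 N m: pressed well away from its middle, it goes down at one end only
- bar_mid (a point): middle of the top face of the start bar, where it is pressed (69 mm above the desk when up)
- rack: white foam rack, fixed, 196 mm (its x) by 118 mm (its y) by 70 mm high, origin under its centre; 7 by 4 round pockets, 15 mm wide, 54 mm deep, 26 mm apart. Tubes stand in some, at least 52 mm apart: bottom 16 mm above the desk, cap from 76 to 98 mm, so only the cap can be gripped; fingers have most room on a cap's sides towards the rack's +y and -y
- tray: open stainless steel instrument tray, fixed, 180 mm (its x) by 130 mm (its y), 18 mm high outside, walls and floor 3 mm; origin under its centre
- tape: roll of tape, 56 mm across, 19 mm high; a bystander, not part of the job; origin under its centre
- pen: marker pen, 140 mm long, lying; a bystander, not part of the job; origin under its centre
- gel: bottle of hand gel, 60 mm thick, 153 mm high; a bystander, not part of the job; origin under its centre
- purple1_mid (a point): sealed sample tube, 82 mm long: clear round body 13 mm thick with white label, round bottom, and as its last 22 mm a purple cap 16 mm thick; about 18 g. This point is the middle of its length, on its axis; its z axis runs along the tube to the cap. At the start it stands in a pocket of the rack, its middle 57 mm above the desk. May be absent
- purple2_mid (a point): sealed sample tube, 82 mm long: clear round body 13 mm thick with white label, round bottom, and as its last 22 mm a purple cap 16 mm thick; about 18 g. This point is the middle of its length, on its axis; its z axis runs along the tube to the cap. At the start it stands in a pocket of the rack, its middle 57 mm above the desk. May be absent
- purple3_mid (a point): sealed sample tube, 82 mm long: clear round body 13 mm thick with white label, round bottom, and as its last 22 mm a purple cap 16 mm thick; about 18 g. This point is the middle of its length, on its axis; its z axis runs along the tube to the cap. At the start it stands in a pocket of the rack, its middle 57 mm above the desk. May be absent
- purple4_mid (a point): sealed sample tube, 82 mm long: clear round body 13 mm thick with white label, round bottom, and as its last 22 mm a purple cap 16 mm thick; about 18 g. This point is the middle of its length, on its axis; its z axis runs along the tube to the cap. At the start it stands in a pocket of the rack, its middle 57 mm above the desk. May be absent
- purple5_mid (a point): sealed sample tube, 82 mm long: clear round body 13 mm thick with white label, round bottom, and as its last 22 mm a purple cap 16 mm thick; about 18 g. This point is the middle of its length, on its axis; its z axis runs along the tube to the cap. At the start it stands in a pocket of the rack, its middle 57 mm above the desk. May be absent
- purple6_mid (a point): sealed sample tube, 82 mm long: clear round body 13 mm thick with white label, round bottom, and as its last 22 mm a purple cap 16 mm thick; about 18 g. This point is the middle of its length, on its axis; its z axis runs along the tube to the cap. At the start it stands in a pocket of the rack, its middle 57 mm above the desk. May be absent
- blue1_mid (a point): sealed sample tube, 82 mm long: clear round body 13 mm thick with white label, round bottom, and as its last 22 mm a light blue cap 16 mm thick; about 18 g. This point is the middle of its length, on its axis; its z axis runs along the tube to the cap. At the start it lies on the rocker's mat, cap towards the rocker's front, its middle about 97 mm above the desk
- blue2_mid (a point): sealed sample tube, 82 mm long: clear round body 13 mm thick with white label, round bottom, and as its last 22 mm a light blue cap 16 mm thick; about 18 g. This point is the middle of its length, on its axis; its z axis runs along the tube to the cap. At the start it lies on the rocker's mat, cap towards the rocker's front, its middle about 97 mm above the desk
- yellow1_mid (a point): sealed sample tube, 82 mm long: clear round body 13 mm thick with white label, round bottom, and as its last 22 mm a yellow cap 16 mm thick; about 18 g. This point is the middle of its length, on its axis; its z axis runs along the tube to the cap. It stands in a pocket of the rack and stays there
- yellow2_mid (a point): sealed sample tube, 82 mm long: clear round body 13 mm thick with white label, round bottom, and as its last 22 mm a yellow cap 16 mm thick; about 18 g. This point is the middle of its length, on its axis; its z axis runs along the tube to the cap. It stands in a pocket of the rack and stays there

How it is judged (in metres and radians):
On the way, in this order (a step that is already met when the one before it is completed fails the run):
1. both blue-capped tubes lie in the steel tray (x of blue1_mid in the frame of tray between -0.085 and 0.085 m and y of blue1_mid in the frame of tray between -0.06 and 0.06 m and z of blue1_mid in the frame of tray between 0 and 0.016 m and angle between each of blue1_mid, blue2_mid's own z axis and vertical above 1.4 rad and x of blue2_mid in the frame of tray between -0.085 and 0.085 m and y of blue2_mid in the frame of tray between -0.06 and 0.06 m and z of blue2_mid in the frame of tray between 0 and 0.016 m), for 0.2 s.
2. every purple-capped tube lies flat in a lane of the rocker's mat, and none has been left in the rack (x of purple1_mid in the frame of mixer between 0 and 0.06 m and y of purple1_mid in the frame of mixer between -0.097 and 0.097 m and z of purple1_mid in the frame of mixer between 0.09 and 0.104 m and angle between each of purple1_mid, purple2_mid, purple3_mid, purple4_mid, purple5_mid, purple6_mid's own z axis and vertical above 1.45 rad and angle between the z axis of each of purple1_mid, purple2_mid, purple3_mid, purple4_mid, purple5_mid, purple6_mid and the x axis of mixer, either way round below 0.25 rad and x of purple2_mid in the frame of mixer between 0 and 0.06 m and y of purple2_mid in the frame of mixer between -0.097 and 0.097 m and z of purple2_mid in the frame of mixer between 0.09 and 0.104 m and x of purple3_mid in the frame of mixer between 0 and 0.06 m and y of purple3_mid in the frame of mixer between -0.097 and 0.097 m and z of purple3_mid in the frame of mixer between 0.09 and 0.104 m and x of purple4_mid in the frame of mixer between 0 and 0.06 m and y of purple4_mid in the frame of mixer between -0.097 and 0.097 m and z of purple4_mid in the frame of mixer between 0.09 and 0.104 m and x of purple5_mid in the frame of mixer between 0 and 0.06 m and y of purple5_mid in the frame of mixer between -0.097 and 0.097 m and z of purple5_mid in the frame of mixer between 0.09 and 0.104 m and x of purple6_mid in the frame of mixer between 0 and 0.06 m and y of purple6_mid in the frame of mixer between -0.097 and 0.097 m and z of purple6_mid in the frame of mixer between 0.09 and 0.104 m), for 0.2 s.
3. the start bar is pressed down near its middle, both ends level (value of joint start_bar above 0.17 rad and value of joint bar_skew between -0.025 and 0.025 rad), for 0.1 s.
At the end, for the whole second after the job is handed in: Blue-capped tubes lie level on the floor of the tray; purple-capped tubes lie level on the mat inside its rim, along the lanes (within 0.25 rad), none stacked; yellow-capped tubes stand in their pockets (moved under 12 mm); bar up; tape, pen and gel bottle moved under 30 mm (all of step 1 and all of step 2 and distance of each of yellow1_mid, yellow2_mid from where it was at the start of the episode below 0.012 m and angle between each of yellow1_mid, yellow2_mid's own z axis and vertical below 0.15 rad and value of joint start_bar below 0.05 rad and distance of each of tape, pen, gel from where it was at the start of the episode below 0.03 m); the robot touches nothing.
It fails at once if the start bar is forced down at one end (its ends more than 11 mm apart in height) (value of joint bar_skew above 0.06 rad or value of joint bar_skew below -0.06 rad).
It fails at once if a yellow-capped tube is pulled out of the rack (height (world z) of yellow1_mid above 0.09 m).
It fails at once if a yellow-capped tube is pulled out of the rack (height (world z) of yellow2_mid above 0.09 m).
Of purple1, purple2, purple3, purple4, purple5, purple6 only 4 to 6 are there at a start; the rules pass over those that are not, and their reading is None.
At some moment in a run one of blue1, blue2 may be knocked a few centimetres aside while the robot is not near it.
Once in a run the grip may slacken for a moment while it holds something.
It also fails if it takes over 210 s, if anything falls off the work surface, if the arm or the gripper's body presses on something with over 40 N, if the wrist force passes 120 N, or if a joint passes its speed limit or range.

## Working session

There is one attempt and no reset: what is moved stays moved. The work goes in short steps, Python scripts to look and compute and a tool call to move; the robot and the scene stay as the last step left them, time stands still between calls to the robot, and variables do not carry over. Pictures are saved under pics/ and viewed, at most 14 in all, crops included, and the job is handed in when it is done.

Besides the shell and the picture viewer there is one more tool, called after "Call:" by a JSON object that holds its "op" and its "data", one argument or row to a line. step_arm: Moves the arm, as the interface text tells. Its arguments: {"type":"object","properties":{"linear":{"type":"array"},"turn":{"type":"array"},"fingers":{"type":"number"},"force":{"type":"number"}},"required":["linear","turn"]}

```bash
ls; mkdir -p pics; python3 - <<'E'
from workcell import env, cams
import cv2, numpy as np
print(env.state())
for n in ("scene","side","wrist"):
    f=cams.grab_frame(n); cv2.imwrite(f"pics/{n}0.png",f["color"])
    print(n,f["fx"],f["fy"],f["cx"],f["cy"]); print(np.round(f.get("extrinsics",f.get("tool_from_camera")),3).tolist())
E
```

```text
pics
{'time_s': 0.0, 'qpos': array([-1.14776032e+00,  1.83489024e+01,  8.97075664e+01, -9.91330976e-04,
        7.20429770e+01, -1.14723537e+00]), 'qvel': array([-0.10860563,  0.09678186, -0.05544985, -0.11883957,  0.05756546,
       -0.04282248]), 'effort': array([-5.01459035e-04, -4.12465632e+01, -2.31973493e+01,  7.28826877e-02,
        4.58198413e-02, -1.41870069e-04]), 'ee_pos': array([ 5.74504260e+02, -1.31588956e-02,  2.24139854e+02]), 'ee_rot': array([-1.79900555e+02, -1.04875258e-03,  8.99997806e+01]), 'force': array([ 0.60254676,  1.26226494, -0.06145326]), 'torque': array([-0.04743382, -0.00885978, -0.00600181]), 'gripper_force': 0.0, 'gripper_width': 91.04605556798292}
scene 508.23529605858846 508.23529605858846 319.90755685129733 242.42248921770803
[[0.652, 0.636, -0.413, 962.256], [0.758, -0.538, 0.369, -360.572], [0.013, -0.554, -0.833, 930.702], [0.0, 0.0, 0.0, 1.0]]
side 445.8755850834458 445.8755850834458 311.8492868089443 241.74156595268374
[[0.735, -0.35, 0.58, 173.924], [-0.677, -0.364, 0.639, -446.346], [-0.013, -0.863, -0.505, 450.02], [0.0, 0.0, 0.0, 1.0]]
wrist 358.6658532769466 358.6658532769466 318.86633687118814 241.7368309613738
[[0.001, -0.969, -0.249, 70.12], [1.0, 0.001, -0.001, -0.054], [0.001, -0.249, 0.969, -161.049], [0.0, 0.0, 0.0, 1.0]]
```

View pics/scene0.png

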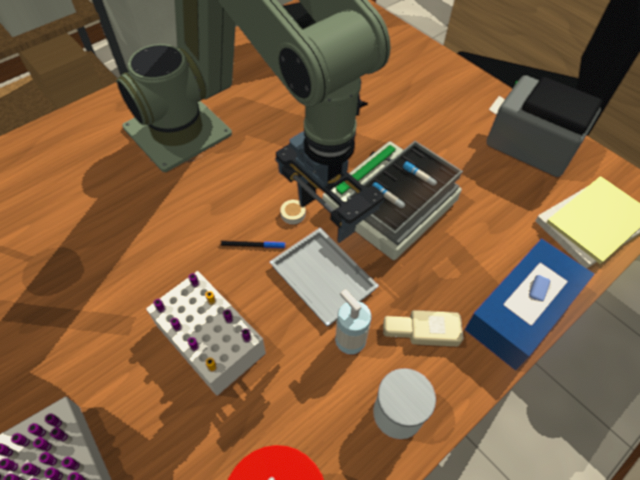

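View pics/side0.png

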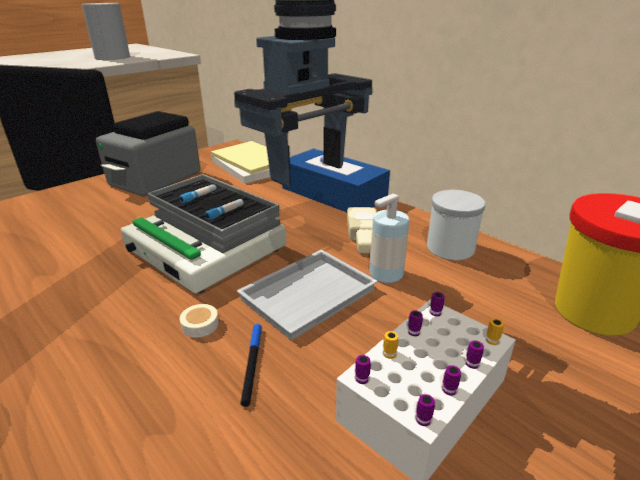

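View pics/wrist0.png

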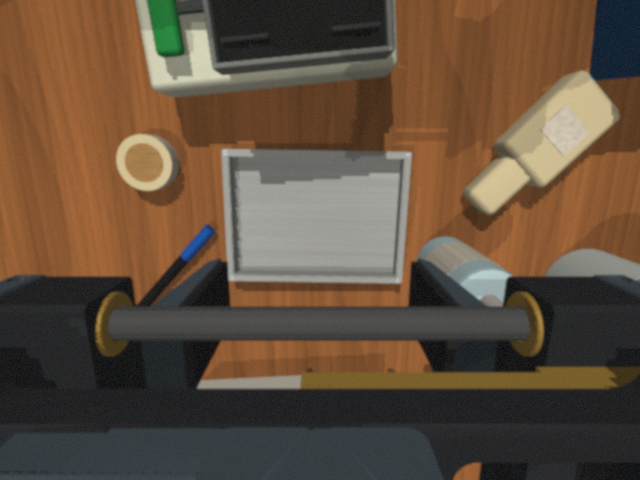

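Scene view: the rack has six purple caps, at about (194,280), (158,305), (176,324), (228,316), (192,343) and (246,335). The two yellow caps are at (210,297) and (211,364). The blue tubes on the rocker are at about (385,192) and (420,172), with the green bar on the robot side at (365,170). In the wrist view the tray spans (225,150) to (410,285).

```bash
cat > h.py <<'E'
from workcell import env, cams
import cv2, numpy as np
from scipy.spatial.transform import Rotation as R
def grab(n):
    s=env.state(); f=cams.grab_frame(n)
    if n=="wrist":
        T=np.eye(4); T[:3,:3]=R.from_euler("xyz",s["ee_rot"],degrees=True).as_matrix(); T[:3,3]=s["ee_pos"]
        f["extrinsics"]=T@f["tool_from_camera"]
    return f
def ray(f,p):
    E=np.array(f["extrinsics"]); d=E[:3,:3]@[(p[0]-f["cx"])/f["fx"],(p[1]-f["cy"])/f["fy"],1]
    return E[:3,3],d/np.linalg.norm(d)
def onz(f,p,z):
    o,d=ray(f,p); return o+d*(z-o[2])/d[2]
def tri(f,p,g,q):
    o1,d1=ray(f,p); o2,d2=ray(g,q)
    t=np.linalg.lstsq(np.c_[d1,-d2],o2-o1,rcond=None)[0]
    a,b=o1+t[0]*d1,o2+t[1]*d2
    return (a+b)/2,np.linalg.norm(a-b)
HSV=dict(purple=((135,80,30),(165,255,255)),yellow=((14,170,110),(30,255,255)),blue=((92,110,90),(106,255,255)),green=((50,120,50),(75,255,255)))
def blobs(f,c,amin=15):
    m=cv2.inRange(cv2.cvtColor(f["color"],cv2.COLOR_BGR2HSV),*map(np.array,HSV[c]))
    n,l,st,ce=cv2.connectedComponentsWithStats(m)
    return [(np.round(ce[i],1),int(st[i,4]),l==i) for i in range(1,n) if st[i,4]>=amin]
def proj(f,P):
    E=np.linalg.inv(f["extrinsics"]); q=E[:3,:3]@P+E[:3,3]
    return np.array([f["fx"]*q[0]/q[2]+f["cx"],f["fy"]*q[1]/q[2]+f["cy"]])
E
python3 - <<'E'
from h import *
f=grab("scene");g=grab("side");np.set_printoptions(suppress=True,precision=1)
for c in ("purple","yellow","blue","green"):
    A,B=blobs(f,c),blobs(g,c)
    print(c,len(A),len(B))
    for p,a,_ in A:
        r=[(*tri(f,p,g,q),q) for q,_,_ in B]
        r=[x for x in r if x[1]<6]
        print(p,a,onz(f,p,88),[(x[0],round(x[1],1),x[2]) for x in r if 40<x[0][2]<120])
E
```

```text
purple 16 9
[193.3 279.4] 74 [ 453.3 -224.7   88. ] [(array([ 449.5, -223.1,   82.3]), np.float64(1.6), array([362.4, 369. ]))]
[158.9 304.9] 80 [ 458.  -301.9   88. ] [(array([ 454.4, -300.9,   82.5]), np.float64(1.3), array([424.9, 409.4]))]
[227.5 315.5] 76 [ 556.7 -218.6   88. ] [(array([ 554.3, -216.8,   83.9]), np.float64(2.4), array([415. , 321.5])), (array([ 548.6, -217.4,   69.6]), np.float64(3.8), array([413.7, 334. ]))]
[175.  323.4] 80 [ 508.7 -299.2   88. ] [(array([ 525. , -304.1,  116.7]), np.float64(5.8), array([474.5, 352.2])), (array([ 506. , -298. ,   83.6]), np.float64(1.6), array([451.2, 379.3]))]
[245.7 335. ] 70 [ 608.8 -215.9   88. ] [(array([ 606.6, -213.8,   84.1]), np.float64(3.0), array([436.9, 302.1])), (array([ 601.5, -214.2,   69.2]), np.float64(3.1), array([435.6, 314.1]))]
[192.7 342.8] 89 [ 560.5 -295.3   88. ] [(array([ 558.8, -294.4,   84.8]), np.float64(1.2), array([474.5, 352.2])), (array([ 552.2, -295. ,   69.8]), np.float64(2.4), array([471.2, 365.9]))]
[ 55.8 427.5] 276 [ 541.  -539.1   88. ] []
[ 42.1 444.5] 468 [ 551.4 -566.5   88. ] []
[ 19
[... 20080 characters left out ...]
.7 471.4] 26 [ 907.5 -210.7   88. ] []
[426.6 469.5] 21 [ 968.5 -135.3   88. ] []
[371.8 473.3] 38 [ 917.5 -203.2   88. ] []
[338.7 473. ] 21 [ 884.2 -241.4   88. ] []
[349.4 472.6] 16 [ 894.4 -228.6   88. ] []
[394.5 475.3] 26 [ 942.1 -178.7   88. ] []
[217.5 475.5] 33 [ 766.7 -383.9   88. ] []
[420.9 476.9] 15 [ 970.  -149.7   88. ] []
blue 3 4
[408.5 165.7] 77 [516.3 296.7  88. ] [(array([521.8, 288.6,  99.1]), np.float64(1.0), array([186.8, 196.3]))]
[377.4 185.4] 49 [512.5 204.   88. ] [(array([519.7, 194.9, 100. ]), np.float64(2.1), array([212.8, 212.6]))]
[521.9 291.4] 2797 [873.8 231.2  88. ] []
green 2 1
[373. 163.] 374 [459.7 241.8  88. ] []
[342.3 186.9] 110 [466.8 143.3  88. ] []
```

The caps triangulate consistently at z≈84 with 52/78 mm spacing, so the rack yaw is about 3.4°. Next I'll look at the rocker from close up.

Call:
{"op": "step_arm", "data": {
  "linear": [
    [0.2,-0.03,-0.2],
    [0.4,-0.06,-0.25],
    [0.6,-0.09,-0.25],
    [0.8,-0.117,-0.25],
    [0.8,-0.117,-0.25],
    [0.8,-0.117,-0.25],
    [0.8,-0.117,-0.25],
    [0.8,-0.117,-0.25],
    [0.8,-0.117,-0.25],
    [0.8,-0.117,-0.25]
  ],
  "turn": [0.03,0.06,0.09,0.12,0.15,0.18,0.21,0.233,0.233,0.233],
  "fingers": 0.12
}}

```text
time_s: 1.5
ee_pos: [539.9, 240.0, 299.9]
ee_rot: [180.0, 0.0, 6.3]
force: [0.4, 0.2, -0.9]
gripper_width: 39.9
gripper_force: 0.0
```

```bash
python3 - <<'E'
from h import *
np.set_printoptions(suppress=True,precision=1)
s=env.state();print(s["ee_pos"],s["ee_rot"],s["qpos"],s["gripper_width"])
w=grab("wrist");f=grab("scene");cv2.imwrite("pics/w1.png",w["color"])
# crop of scene around tray+rocker, 2x
cv2.imwrite("pics/s1.png",cv2.resize(f["color"][120:340,220:480],None,fx=2.5,fy=2.5))
for c,z in (("blue",98),("green",69)):
    for p,a,m in blobs(w,c,40):
        r=cv2.minAreaRect(np.argwhere(m)[:,::-1].astype(np.float32)); b=cv2.boxPoints(r)
        print(c,p,a,onz(w,p,z)[:2],[onz(w,q,z)[:2] for q in b])
    for p,a,m in blobs(f,c,40): 
        b=cv2.boxPoints(cv2.minAreaRect(np.argwhere(m)[:,::-1].astype(np.float32)));print("scene",c,p,a,onz(f,p,z)[:2],[onz(f,q,z)[:2] for q in b] if c=="green" else "")
E
```

```text
[539.9 240.  299.9] [180.    0.    6.3] [ 22.8  17.8  79.7   0.   82.5 106.6] 39.91769220091676
blue [268.1 214.2] 71 [539.5 292.5] [array([541. , 299.9]), array([542.5, 285.7]), array([537.4, 285.3]), array([535.8, 299.5])]
blue [269.  232.4] 372 [520.5 290.2] [array([530.2, 300.9]), array([533.6, 282.5]), array([510.1, 279. ]), array([506.7, 297.7])]
blue [360.1 226.1] 73 [537.5 197.1] [array([538.9, 204.7]), array([540.5, 190.3]), array([535.3, 189.6]), array([533.7, 204. ])]
blue [359.8 243.9] 382 [518.7 194.8] [array([529.3, 205.5]), array([531.3, 186.9]), array([507.7, 183.5]), array([505.6, 202.3])]
scene blue [408.4 165.7] 71 [521.4 288.7] 
scene blue [376.8 186.6] 80 [519.3 194. ] 
scene blue [522.3 291.2] 2804 [875.1 225.1] 
green [234.7 289.1] 81 [441.2 328.2] [array([436. , 336.5]), array([451.4, 327.2]), array([447.1, 320.6]), array([431.6, 329.9])]
green [319.  292.9] 1305 [447.4 229.8] [array([433.1, 277.1]), array([453. , 278.3]), array([461.5, 183. ]), array([441.7, 180.6])]
scene green [364.8 169.7] 542 [451.  227.2] [array([448.8, 140.8]), array([431.3, 327.4]), array([453.4, 322.1]), array([469.3, 137.5])]
```

View pics/w1.png

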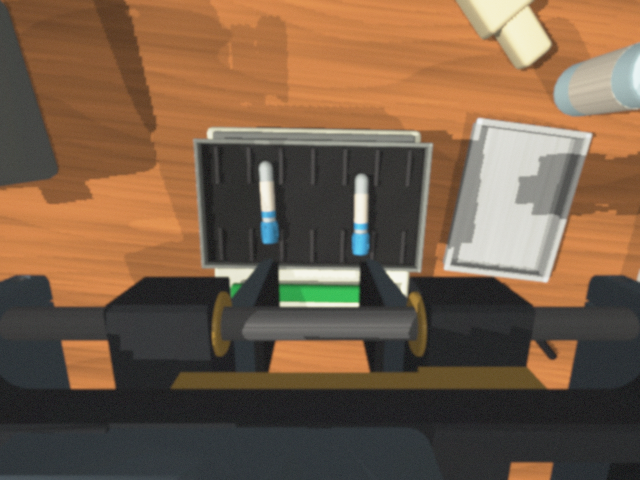

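View pics/s1.png

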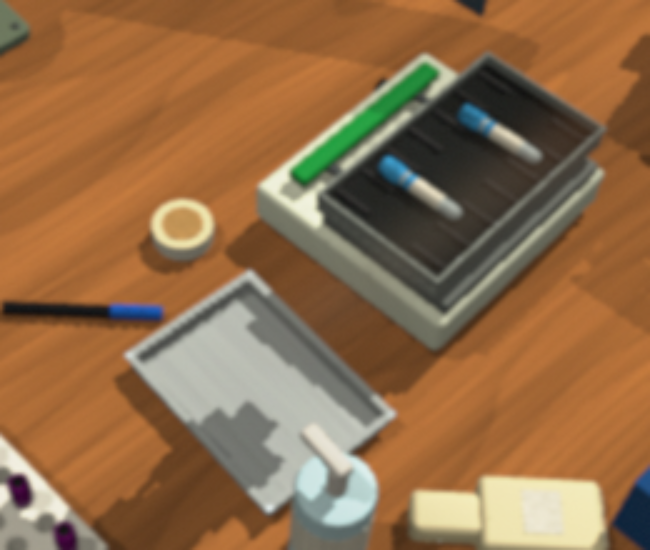

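Wrist view: outer rim corners are at about (195,142), (432,144), (421,268) and (203,267). The blue tubes are at (267,200) and (361,212), in the y=+48 and y=-48 lanes. The tray's rim corners are at (478,119), (591,132), (548,280) and (445,270).

```bash
python3 - <<'E'
from h import *
np.set_printoptions(suppress=True,precision=1)
w=grab("wrist")
def q(ps,z): 
    P=np.array([onz(w,p,z)[:2] for p in ps]); print(P.tolist(),"c",P.mean(0))
    for i in range(4):
        d=P[(i+1)%4]-P[i]; print(round(np.hypot(*d),1),round(np.degrees(np.arctan2(d[1],d[0])),1))
q([(195,142),(432,144),(421,268),(203,267)],100)
q([(478,119),(591,132),(548,280),(445,270)],18)
print([onz(w,p,97)[:2] for p in ((265,163),(361,175))])
f=grab("scene")
def sc(x,y): return (220+x/2.5,120+y/2.5)
q([sc(490,55),sc(605,130),sc(437,280),sc(322,200)],100)
q([sc(250,271),sc(395,412),sc(268,512),sc(127,355)],18)
E
```

```text
[[602.9648272741507, 368.01723468364395], [626.2534352222407, 139.18646919057613], [500.08565531133337, 127.00711365577374], [475.9673917946707, 356.56835943418844]] c [551.3 247.7]
230.0 -84.2
126.8 -174.5
230.8 96.0
127.5 5.2
[[663.898947997752, 66.19191138983959], [664.1868980438687, -69.82519062929256], [477.179675933283, -69.00387635753171], [476.02352702145413, 67.9942548031321]] c [570.3  -1.2]
136.0 -89.9
187.0 179.7
137.0 90.5
187.9 -0.5
[array([590.4, 299.5]), array([589.2, 203.3])]
[[626.4009913076662, 154.96365279258418], [603.148194795054, 104.65493350181458], [535.6956463067113, 160.92152769895995], [563.3434873230798, 212.4192136974734]] c [582.1 158.2]
55.4 -114.8
87.8 140.2
58.5 61.8
85.3 -42.3
[[513.2901306498167, 235.84692036592145], [446.1780988911402, 151.61337700707438], [381.4548929944151, 211.4159290602326], [462.12692055334685, 294.2393496682175]] c [450.8 223.3]
107.7 -128.5
88.1 137.3
115.6 45.8
77.6 -48.8
```

```bash
cat >> h.py <<'E'
def go(*targets):
    """targets (x,y,z,yaw) -> rows from the present pose"""
    s=env.state(); p=s["ee_pos"]; Rm=R.from_euler("xyz",s["ee_rot"],degrees=True).as_matrix(); y0=s["ee_rot"][2]
    for x,y,z,yaw in targets:
        l=Rm.T@(np.array([x,y,z])-p)/300; t=((-(yaw-y0)+180)%360-180)/360
        print((x,y,z,yaw),"->",np.round(l,3).tolist(),round(t,3))
E
python3 - <<'E'
from h import *
go((550,294.8,300,6),(550,294.8,104,6))
E
```

```text
(550, 294.8, 300, 6) -> [0.053, -0.178, -0.0] 0.0
(550, 294.8, 104, 6) -> [0.053, -0.178, 0.653] 0.0
```

Call:
{"op": "step_arm", "data": {
  "linear": [
    [0.053,-0.178,0.1],
    [0.053,-0.178,0.25],
    [0.053,-0.178,0.4],
    [0.053,-0.178,0.52],
    [0.053,-0.178,0.6],
    [0.053,-0.178,0.653],
    [0.053,-0.178,0.653],
    [0.053,-0.178,0.653]
  ],
  "turn": [0,0,0,0,0,0,0,0],
  "fingers": 0.12
}}

```text
time_s: 2.7
ee_pos: [550.6, 295.1, 105.1]
ee_rot: [-180.0, -0.1, 6.1]
force: [0.1, 0.8, 0.0]
gripper_width: 40.3
gripper_force: 0.0
```

Call:
{"op": "step_arm", "data": {
  "linear": [
    [0,0,0],
    [0,0,0],
    [0,0,0],
    [0,0,0],
    [0,0,-0.1],
    [0,0,-0.2],
    [0,0,-0.3]
  ],
  "turn": [0,0,0,0,0,0,0],
  "fingers": 1,
  "force": 15
}}

```text
time_s: 3.58
ee_pos: [549.9, 294.7, 194.8]
ee_rot: [180.0, 0.0, 6.1]
force: [1.1, 0.1, -0.6]
gripper_width: 12.2
gripper_force: 15.0
```

Call:
{"op": "step_arm", "data": {
  "linear": [
    [-0.007,0.17,-0.02],
    [-0.013,0.34,-0.02],
    [-0.02,0.51,-0.02],
    [-0.027,0.68,-0.02],
    [-0.032,0.85,0.05],
    [-0.034,0.915,0.2],
    [-0.034,0.915,0.35],
    [-0.034,0.915,0.48],
    [-0.034,0.915,0.55],
    [-0.034,0.915,0.587],
    [-0.034,0.915,0.587],
    [-0.034,0.915,0.587]
  ],
  "turn": [0,0,0,0,0,0,0,0,0,0,0,0]
}}

```text
time_s: 5.08
ee_pos: [569.9, 20.8, 18.7]
ee_rot: [180.0, -0.1, 6.1]
force: [1.1, -0.2, 0.3]
gripper_width: 12.3
gripper_force: 15.0
```

Call:
{"op": "step_arm", "data": {
  "linear": [
    [0,0,0],
    [0,0,0],
    [0,0,-0.05],
    [0,0,-0.2],
    [0,0,-0.4],
    [0,0,-0.6],
    [0,-0.2,-0.8],
    [0,-0.4,-0.94],
    [0,-0.5,-0.94],
    [0,-0.5,-0.94]
  ],
  "turn": [0,0,0,0,0,0,0,0,0,0],
  "fingers": 0.4
}}

```text
time_s: 6.32
ee_pos: [553.1, 173.4, 303.1]
ee_rot: [-179.9, -0.3, 6.4]
force: [-0.4, -0.1, 0.1]
gripper_width: 27.1
gripper_force: 0.0
```

```bash
python3 - <<'E'
from h import *
np.set_printoptions(suppress=True,precision=1)
w=grab("wrist");cv2.imwrite("pics/w2.png",w["color"]); print(env.state()["ee_pos"])
for p,a,m in blobs(w,"blue",40): print(p,a,onz(w,p,98)[:2],onz(w,p,11)[:2])
E
```

```text
[552.9 171.3 301.6]
[438.5 230.1] 188 [556.4  48.7] [540.9  17.2]
[295. 232.] 75 [537.4 197.4] [517.4 201.3]
[295.4 249.6] 366 [518.4 195.2] [494.  198.5]
```

View pics/w2.png

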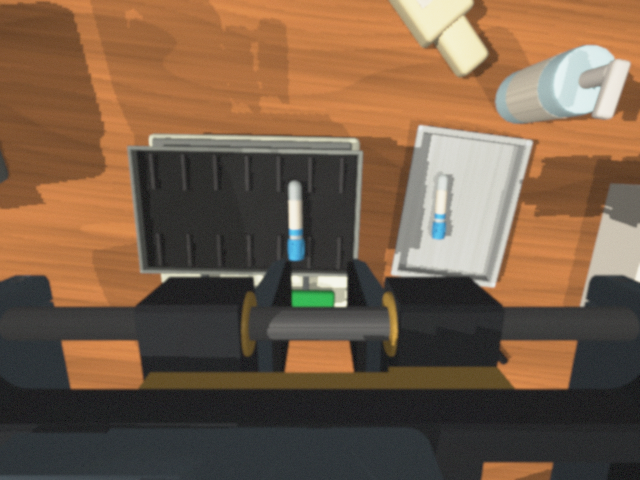

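Blue1 lies in the tray with its cap at (438,238). Blue2 hasn't moved, cap at (296,250).

Call:
{"op": "step_arm", "data": {
  "linear": [
    [-0.008,-0.097,0.1],
    [-0.008,-0.097,0.25],
    [-0.008,-0.097,0.4],
    [-0.008,-0.097,0.52],
    [-0.008,-0.097,0.6],
    [-0.008,-0.097,0.653],
    [-0.008,-0.097,0.653],
    [-0.008,-0.097,0.653]
  ],
  "turn": [0,0,0,0,0,0,0,0],
  "fingers": 0.2
}}

```text
time_s: 7.38
ee_pos: [548.3, 198.1, 104.6]
ee_rot: [180.0, -0.1, 6.1]
force: [0.7, -0.5, 1.8]
gripper_width: 36.4
gripper_force: 0.7
```

Call:
{"op": "step_arm", "data": {
  "linear": [
    [0,0,0],
    [0,0,0],
    [0,0,0],
    [0,0,0],
    [0,0,-0.1],
    [0,0,-0.2],
    [0,0,-0.3]
  ],
  "turn": [0,0,0,0,0,0,0],
  "fingers": 1,
  "force": 15
}}

```text
time_s: 8.25
ee_pos: [547.0, 198.7, 194.1]
ee_rot: [-180.0, 0.1, 6.1]
force: [-0.3, 0.3, -0.4]
gripper_width: 12.2
gripper_force: 15.0
```

Call:
{"op": "step_arm", "data": {
  "linear": [
    [-0.001,0.17,-0.02],
    [-0.002,0.34,-0.02],
    [-0.004,0.51,-0.02],
    [-0.006,0.68,0.02],
    [-0.006,0.746,0.15],
    [-0.006,0.746,0.3],
    [-0.006,0.746,0.45],
    [-0.006,0.746,0.54],
    [-0.006,0.746,0.587],
    [-0.006,0.746,0.587],
    [-0.006,0.746,0.587]
  ],
  "turn": [0,0,0,0,0,0,0,0,0,0,0]
}}

```text
time_s: 9.62
ee_pos: [570.3, -24.0, 18.5]
ee_rot: [180.0, -0.1, 6.1]
force: [0.2, 0.7, -0.6]
gripper_width: 12.4
gripper_force: 15.0
```

Call:
{"op": "step_arm", "data": {
  "linear": [
    [0,0,0],
    [0,0,0],
    [0,0,-0.05],
    [0,0,-0.2],
    [0,0,-0.4],
    [0,0,-0.6],
    [0,0.1,-0.8],
    [-0.1,0.3,-0.94],
    [-0.2,0.5,-0.94],
    [-0.315,0.747,-0.94],
    [-0.315,0.747,-0.94],
    [-0.315,0.747,-0.94],
    [-0.315,0.747,-0.94]
  ],
  "turn": [0,0,0,0,0,0,0,0.008,0.008,0.008,0.008,0.008,0.008],
  "fingers": 0.4
}}

```text
time_s: 11.25
ee_pos: [499.7, -256.5, 300.7]
ee_rot: [-180.0, -0.1, 3.2]
force: [0.5, 0.6, 0.3]
gripper_width: 27.5
gripper_force: 0.0
```

```bash
python3 - <<'E'
from h import *
np.set_printoptions(suppress=True,precision=1)
w=grab("wrist");cv2.imwrite("pics/w3.png",w["color"]); s=env.state();print(s["ee_pos"],s["ee_rot"],s["qpos"])
for c,z in (("blue",11),("purple",92),("yellow",92)):
  for p,a,m in blobs(w,c,60):
    P=onz(w,p,z)[:2]
    if 400<P[0]<660 and P[1]<80: print(c,p,a,P)
E
```

```text
[ 499.9 -256.   300.5] [-180.    -0.     3.3] [-28.3  15.   83.6   0.   81.4  58.4]
blue [ 96.6 159.8] 238 [541.6  19.2]
blue [133.3 161. ] 228 [542.8 -25.6]
purple [629.8  99.3] 340 [ 633.6 -549.3]
purple [281.2 109.4] 182 [ 605.  -213.4]
purple [624.7 127.5] 463 [ 607.7 -551.4]
purple [632.6 158.4] 196 [ 578.9 -567.3]
purple [282.7 163.4] 155 [ 553.8 -216.5]
purple [359.2 163.3] 163 [ 558.3 -293.5]
purple [615.4 182.3] 614 [ 554.5 -556.3]
purple [610.9 208.3] 674 [ 527.8 -558.6]
purple [357.8 213.7] 169 [ 507.  -296.4]
purple [286.7 257.2] 103 [ 455.4 -224. ]
purple [355.9 256.9] 101 [ 460.  -298.4]
yellow [634.1  70.5] 159 [ 659.1 -546.4]
yellow [360.5 109.4] 172 [ 609.5 -290.4]
yellow [284.1 213.7] 131 [ 502.6 -219.7]
```

View pics/w3.png

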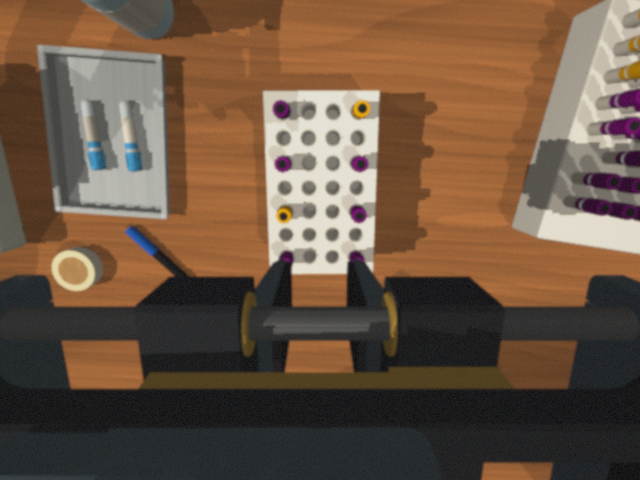

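Both blue tubes lie in the tray, caps at (97,160) and (133,161). The rack caps agree with the triangulation. Going for tube E first.

Call:
{"op": "step_arm", "data": {
  "linear": [
    [0.12,-0.04,0],
    [0.24,-0.08,0.05],
    [0.361,-0.121,0.15],
    [0.361,-0.121,0.3],
    [0.361,-0.121,0.45],
    [0.361,-0.121,0.56],
    [0.361,-0.121,0.64],
    [0.361,-0.121,0.677],
    [0.361,-0.121,0.677],
    [0.361,-0.121,0.677]
  ],
  "turn": [0,0,0,0,0,0,0,0,0,0],
  "fingers": 0.35
}}

```text
time_s: 12.55
ee_pos: [606.7, -214.6, 98.2]
ee_rot: [179.9, -0.1, 3.3]
force: [-0.7, -0.5, 0.6]
gripper_width: 29.8
gripper_force: 0.0
```

Call:
{"op": "step_arm", "data": {
  "linear": [
    [0,0,0],
    [0,0,0],
    [0,0,0],
    [0,0,0],
    [0,0,-0.06],
    [0,0,-0.16],
    [0,0,-0.28],
    [0,0,-0.42],
    [0,0,-0.5],
    [0,0,-0.5]
  ],
  "turn": [0,0,0,0,0,0,0,0,0,0],
  "fingers": 1,
  "force": 12
}}

```text
time_s: 13.8
ee_pos: [606.5, -215.0, 248.7]
ee_rot: [179.9, -0.2, 3.2]
force: [-0.7, 0.4, -0.7]
gripper_width: 14.9
gripper_force: 12.0
```

```bash
cat >> h.py <<'E'
M=np.array([551.3,247.7]);U=np.array([.9952,.0976]);V=np.array([-.0976,.9952])
def L(x,y): return M+x*U+y*V
E
python3 - <<'E'
from h import *
s=env.state();print(s["gripper_width"])
p=L(42,-80);z=s["ee_pos"][2]
go((*p,z,5.6),(*p,200,5.6),(*p,170.5,5.6))
E
```

```text
14.939567345807651
(np.float64(600.9064), np.float64(172.1832), np.float64(248.65304378641426), 5.6) -> [0.054, -1.29, -0.002] -0.007
(np.float64(600.9064), np.float64(172.1832), 200, 5.6) -> [0.054, -1.29, 0.16] -0.007
(np.float64(600.9064), np.float64(172.1832), 170.5, 5.6) -> [0.053, -1.29, 0.258] -0.007
```

Call:
{"op": "step_arm", "data": {
  "linear": [
    [0.008,-0.15,0],
    [0.016,-0.32,0],
    [0.025,-0.5,0],
    [0.034,-0.68,0],
    [0.042,-0.86,0],
    [0.05,-1,0],
    [0.054,-1,0]
  ],
  "turn": [0,0,0,-0.007,-0.007,-0.007,-0.007]
}}

```text
time_s: 14.68
ee_pos: [603.9, 88.5, 244.6]
ee_rot: [-180.0, 0.2, 6.0]
force: [0.3, -1.0, 0.9]
gripper_width: 15.7
gripper_force: 12.0
```

```bash
python3 - <<'E'
from h import *
s=env.state();print(s["gripper_width"],s["ee_rot"])
p=L(42,-80)
go((*p,200,5.6),(*p,170.5,5.6))
E
```

```text
15.712129971307036 [-179.97395179    0.21017379    6.00241207]
(np.float64(600.9064), np.float64(172.1832), 200, 5.6) -> [0.02, -0.278, 0.149] 0.001
(np.float64(600.9064), np.float64(172.1832), 170.5, 5.6) -> [0.02, -0.278, 0.247] 0.001
```

Call:
{"op": "step_arm", "data": {
  "linear": [
    [0.01,-0.12,0],
    [0.02,-0.25,0.02],
    [0.02,-0.278,0.1],
    [0.02,-0.278,0.18],
    [0.02,-0.278,0.23],
    [0.02,-0.278,0.252],
    [0.02,-0.278,0.252]
  ],
  "turn": [0,0,0,0,0,0,0]
}}

```text
time_s: 15.55
ee_pos: [603.0, 168.7, 171.7]
ee_rot: [180.0, -0.1, 5.7]
force: [-0.9, -1.9, 1.4]
gripper_width: 15.1
gripper_force: 12.0
```

Call:
{"op": "step_arm", "data": {
  "linear": [
    [0,0,0],
    [0,0,0.002],
    [-0.02,0,0.002],
    [-0.043,0,0.004],
    [-0.085,0,0.014],
    [-0.124,0,0.031]
  ],
  "turn": [0,0,0,0,0,0],
  "force": 3
}}

```text
time_s: 16.3
ee_pos: [564.1, 165.5, 161.5]
ee_rot: [180.0, 0.1, 5.8]
force: [-0.7, -0.4, 0.6]
gripper_width: 15.9
gripper_force: 3.0
```

```bash
python3 - <<'E'
from h import *
f=grab("scene");g=grab("side")
a=cv2.resize(f["color"][100:260,330:490],(480,480));b=cv2.resize(g["color"][130:290,110:290],(540,480))
cv2.imwrite("pics/t1.png",cv2.resize(np.hstack([a,b]),(800,376)))
E
```

```text
(no output)
```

View pics/t1.png

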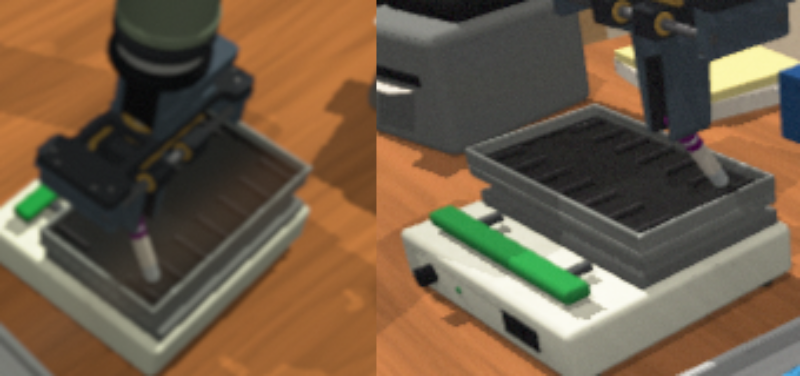

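The tube is tilting as planned, bottom on the mat near the right-hand rim. Continuing the arc with a small y correction.

Call:
{"op": "step_arm", "data": {
  "linear": [
    [-0.036,-0.006,0.023],
    [-0.067,-0.011,0.052],
    [-0.093,-0.011,0.085],
    [-0.112,-0.011,0.121],
    [-0.125,-0.011,0.16],
    [-0.13,-0.011,0.186],
    [-0.13,-0.011,0.186],
    [-0.13,-0.011,0.186]
  ],
  "turn": [0,0,0,0,0,0,0,0]
}}

```text
time_s: 17.4
ee_pos: [526.7, 165.0, 106.0]
ee_rot: [-180.0, -0.0, 5.8]
force: [0.6, -0.4, -0.1]
gripper_width: 15.4
gripper_force: 3.0
```

Call:
{"op": "step_arm", "data": {
  "linear": [
    [0,0,0],
    [0,0,0],
    [0,0,0],
    [0,0,-0.05],
    [0,0,-0.2],
    [0,0,-0.4],
    [0,0.2,-0.6],
    [0,0.2,-0.65],
    [0,0.2,-0.65],
    [0,0.2,-0.65]
  ],
  "turn": [0,0,0,0,0,0,0,0,0,0],
  "fingers": 0.5
}}

```text
time_s: 18.65
ee_pos: [531.7, 105.6, 300.5]
ee_rot: [-180.0, 0.1, 5.8]
force: [-0.3, 0.9, 1.2]
gripper_width: 22.8
gripper_force: 0.0
```

```bash
cat >> h.py <<'E'
def mat():
    """purple caps seen on the mat: local coords of the cap centre, and long axis of the cap blob"""
    np.set_printoptions(suppress=True,precision=1)
    w=grab("wrist")
    for p,a,m in blobs(w,"purple",60):
        q=onz(w,p,98)[:2]-M; 
        if abs(q@U)<70 and abs(q@V)<115: print("cap local",np.array([q@U,q@V]),p,a)
    return w
E
python3 - <<'E'
from h import *
w=mat();cv2.imwrite("pics/w4.png",w["color"]);s=env.state();print(s["ee_pos"],s["ee_rot"])
E
```

```text
cap local [-13.4 -79.3] [260.  199.5] 92
cap local [-32.6 -79. ] [260.4 218.1] 417
[531.6 105.7 299.9] [-180.     0.1    5.8]
```

View pics/w4.png

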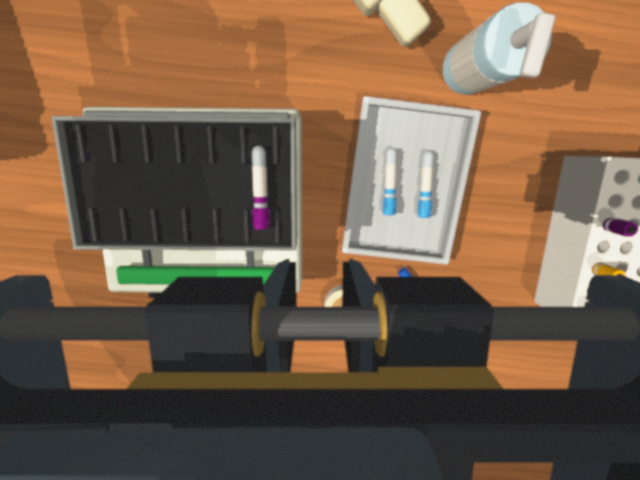

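The first purple tube lies in the y=-80 lane, with its cap at (260,210) and its middle at local x≈-3. Repeating the same routine for the rest.

Call:
{"op": "step_arm", "data": {
  "linear": [
    [0,0.18,0],
    [-0.01,0.38,0],
    [-0.02,0.58,0],
    [-0.03,0.78,0],
    [-0.033,0.95,0.1],
    [-0.033,1,0.25],
    [-0.033,1,0.25],
    [-0.033,1,0.25]
  ],
  "turn": [0,0,0.007,0.007,0.007,0.007,0.007,0.007],
  "fingers": 0.35
}}

```text
time_s: 19.7
ee_pos: [553.3, -193.1, 226.9]
ee_rot: [-180.0, -0.0, 3.3]
force: [0.6, 0.1, 2.0]
gripper_width: 29.8
gripper_force: 0.0
```

```bash
python3 - <<'E'
from h import *
s=env.state();print(s["ee_pos"],s["ee_rot"])
go((554,-217,97,3.3))
E
```

```text
[ 553.31572299 -193.13519017  226.8523631 ] [-1.79981805e+02 -3.57218497e-02  3.30973233e+00]
(554, -217, 97, 3.3) -> [-0.003, 0.08, 0.433] 0.0
```

Call:
{"op": "step_arm", "data": {
  "linear": [
    [-0.002,0.08,0.12],
    [-0.002,0.08,0.25],
    [-0.002,0.08,0.35],
    [-0.002,0.08,0.41],
    [-0.002,0.08,0.428],
    [-0.002,0.08,0.428],
    [-0.002,0.08,0.428]
  ],
  "turn": [0,0,0,0,0,0,0]
}}

```text
time_s: 20.58
ee_pos: [554.5, -218.2, 99.3]
ee_rot: [179.9, -0.2, 3.3]
force: [-0.3, 0.6, 0.4]
gripper_width: 29.7
gripper_force: 0.0
```

Call:
{"op": "step_arm", "data": {
  "linear": [
    [0,0,0],
    [0,0,0],
    [0,0,0],
    [0,0,0],
    [0,0,-0.06],
    [0,0,-0.16],
    [0,0,-0.28],
    [0,0,-0.42],
    [0,0,-0.5],
    [0,-0.1,-0.5],
    [-0.01,-0.28,-0.5],
    [-0.02,-0.46,-0.5],
    [-0.03,-0.64,-0.5],
    [-0.04,-0.82,-0.5],
    [-0.053,-1,-0.5],
    [-0.053,-1,-0.5],
    [-0.053,-1,-0.5]
  ],
  "turn": [0,0,0,0,0,0,0,0,0,0,0,0,-0.006,-0.006,-0.006,-0.006,-0.006],
  "fingers": 1,
  "force": 12
}}

```text
time_s: 22.7
ee_pos: [520.6, 80.1, 247.5]
ee_rot: [179.9, 0.0, 5.4]
force: [-0.3, 0.3, 1.1]
gripper_width: 15.3
gripper_force: 12.0
```

```bash
python3 - <<'E'
from h import *
s=env.state();print(s["ee_pos"],s["ee_rot"],s["gripper_width"])
go((*L(-42,-48),171,5.6))
E
```

```text
[520.58439431  80.0685747  247.53355778] [1.79946283e+02 1.65725631e-02 5.43530219e+00] 15.338678603771616
(np.float64(514.1863999999999), np.float64(195.8312), 171, 5.6) -> [0.015, -0.386, 0.255] -0.0
```

Call:
{"op": "step_arm", "data": {
  "linear": [
    [0.005,-0.15,0],
    [0.01,-0.32,0.02],
    [0.015,-0.385,0.1],
    [0.015,-0.385,0.18],
    [0.015,-0.385,0.23],
    [0.015,-0.385,0.254],
    [0.015,-0.385,0.254],
    [0.015,-0.385,0.254],
    [0.015,-0.385,0.254]
  ],
  "turn": [0,0,0,0,0,0,0,0,0]
}}

```text
time_s: 23.82
ee_pos: [514.6, 195.6, 172.0]
ee_rot: [180.0, -0.1, 5.4]
force: [0.5, -0.7, 2.0]
gripper_width: 15.0
gripper_force: 12.0
```

Call:
{"op": "step_arm", "data": {
  "linear": [
    [0,0,0],
    [0,0,0.002],
    [0.02,0,0.002],
    [0.043,0,0.005],
    [0.085,0,0.015],
    [0.124,0,0.032],
    [0.16,0,0.055],
    [0.191,0,0.084],
    [0.217,0,0.117],
    [0.236,0,0.153],
    [0.249,0,0.19],
    [0.254,0,0.217],
    [0.254,0,0.217],
    [0.254,0,0.217]
  ],
  "turn": [0,0,0,0,0,0,0,0,0,0,0,0,0,0],
  "force": 3
}}

```text
time_s: 25.58
ee_pos: [589.8, 203.0, 106.5]
ee_rot: [180.0, 0.0, 5.4]
force: [-0.1, -0.0, 0.5]
gripper_width: 15.4
gripper_force: 3.0
```

Call:
{"op": "step_arm", "data": {
  "linear": [
    [0,0,0],
    [0,0,0],
    [0,0,0],
    [0,0,-0.05],
    [0,0,-0.2],
    [0,0,-0.4],
    [0,0.2,-0.6],
    [-0.1,0.4,-0.65],
    [-0.1,0.5,-0.65],
    [-0.1,0.5,-0.65],
    [-0.1,0.5,-0.65]
  ],
  "turn": [0,0,0,0,0,0,0,0,0,0,0],
  "fingers": 0.5
}}

```text
time_s: 26.95
ee_pos: [574.3, 51.2, 302.0]
ee_rot: [-180.0, -0.1, 5.4]
force: [0.2, 1.7, -0.4]
gripper_width: 22.6
gripper_force: 0.0
```

```bash
python3 - <<'E'
from h import *
w=mat();cv2.imwrite("pics/w5.png",w["color"]);s=env.state();print(s["ee_pos"],s["ee_rot"])
go((558.5,-294,300,3.3),(558.5,-294,97,3.3))
E
```

```text
cap local [ 30.8 -47.1] [170.9 193.4] 442
cap local [ 11.1 -47.1] [172.9 212.5] 89
cap local [-14.3 -78.8] [205.7 236.4] 86
cap local [-33.4 -78.6] [207. 254.] 387
[574.3  51.8 301.6] [-180.    -0.     5.4]
(558.5, -294, 300, 3.3) -> [-0.162, 1.142, 0.004] 0.006
(558.5, -294, 97, 3.3) -> [-0.162, 1.143, 0.681] 0.006
```

Call:
{"op": "step_arm", "data": {
  "linear": [
    [-0.03,0.18,0],
    [-0.06,0.38,0],
    [-0.09,0.58,0],
    [-0.12,0.78,0],
    [-0.162,0.95,0.1],
    [-0.162,1,0.25],
    [-0.162,1,0.25],
    [-0.162,1,0.25]
  ],
  "turn": [0,0,0.006,0.006,0.006,0.006,0.006,0.006],
  "fingers": 0.35
}}

```text
time_s: 28.0
ee_pos: [555.5, -251.1, 227.7]
ee_rot: [180.0, -0.1, 3.3]
force: [-0.2, 0.3, 0.5]
gripper_width: 29.7
gripper_force: 0.0
```

```bash
python3 - <<'E'
from h import *
s=env.state();print(s["ee_pos"],s["ee_rot"])
go((558.5,-294,97,3.3))
print(L(42,-16),L(-42,16),L(42,48),L(-42,80))
E
```

```text
[ 555.49478747 -251.09099072  227.7390197 ] [ 1.79989405e+02 -9.53121410e-02  3.34908281e+00]
(558.5, -294, 97, 3.3) -> [0.001, 0.143, 0.436] 0.0
[594.66  235.876] [507.94  259.524] [588.4136 299.5688] [501.6936 323.2168]
```

Call:
{"op": "step_arm", "data": {
  "linear": [
    [0.001,0.143,0.12],
    [0.001,0.143,0.25],
    [0.001,0.143,0.35],
    [0.001,0.143,0.41],
    [0.001,0.143,0.433],
    [0.001,0.143,0.433],
    [0.001,0.143,0.433]
  ],
  "turn": [0,0,0,0,0,0,0]
}}

```text
time_s: 28.88
ee_pos: [558.0, -295.3, 98.2]
ee_rot: [179.9, -0.2, 3.3]
force: [0.3, -0.4, -1.2]
gripper_width: 29.5
gripper_force: 0.0
```

Call:
{"op": "step_arm", "data": {
  "linear": [
    [0,0,0],
    [0,0,0],
    [0,0,0],
    [0,0,0],
    [0,0,-0.06],
    [0,0,-0.16],
    [0,0,-0.28],
    [0,0,-0.42],
    [0,0,-0.5],
    [0,-0.1,-0.5],
    [0.02,-0.28,-0.5],
    [0.04,-0.46,-0.5],
    [0.06,-0.64,-0.5],
    [0.08,-0.82,-0.5],
    [0.12,-1,-0.5],
    [0.12,-1,-0.5],
    [0.12,-1,-0.5]
  ],
  "turn": [0,0,0,0,0,0,0,0,0,0,0,0,-0.006,-0.006,-0.006,-0.006,-0.006],
  "fingers": 1,
  "force": 12
}}

```text
time_s: 31.0
ee_pos: [575.7, 6.1, 246.2]
ee_rot: [180.0, 0.0, 5.4]
force: [-0.0, -0.5, 0.1]
gripper_width: 15.3
gripper_force: 12.0
```

```bash
python3 - <<'E'
from h import *
s=env.state();print(s["ee_pos"],s["ee_rot"],s["gripper_width"])
go((*L(42,-16),171,5.6))
E
```

```text
[575.68200734   6.08887068 246.22996689] [1.79961744e+02 4.61493944e-02 5.43524044e+00] 15.29493055148156
(np.float64(594.66), np.float64(235.87599999999998), 171, 5.6) -> [0.136, -0.757, 0.25] -0.0
```

Call:
{"op": "step_arm", "data": {
  "linear": [
    [0.03,-0.17,0],
    [0.06,-0.36,0],
    [0.1,-0.55,0],
    [0.136,-0.71,0.02],
    [0.136,-0.757,0.1],
    [0.136,-0.757,0.18],
    [0.136,-0.757,0.23],
    [0.136,-0.757,0.251],
    [0.136,-0.757,0.251],
    [0.136,-0.757,0.251],
    [0.136,-0.757,0.251]
  ],
  "turn": [0,0,0,0,0,0,0,0,0,0,0]
}}

```text
time_s: 32.38
ee_pos: [595.4, 236.2, 171.8]
ee_rot: [-180.0, -0.1, 5.4]
force: [0.9, 0.3, -0.1]
gripper_width: 15.1
gripper_force: 12.0
```

Call:
{"op": "step_arm", "data": {
  "linear": [
    [0,0,0],
    [0,0,0.002],
    [-0.02,0,0.002],
    [-0.043,0,0.005],
    [-0.085,0,0.015],
    [-0.124,0,0.032],
    [-0.16,0,0.055],
    [-0.191,0,0.084],
    [-0.217,0,0.117],
    [-0.236,0,0.153],
    [-0.249,0,0.19],
    [-0.254,0,0.216],
    [-0.254,0,0.216],
    [-0.254,0,0.216]
  ],
  "turn": [0,0,0,0,0,0,0,0,0,0,0,0,0,0],
  "force": 3
}}

```text
time_s: 34.12
ee_pos: [519.7, 229.1, 106.5]
ee_rot: [180.0, -0.0, 5.4]
force: [-0.1, 1.3, -0.6]
gripper_width: 15.7
gripper_force: 3.0
```

Call:
{"op": "step_arm", "data": {
  "linear": [
    [0,0,0],
    [0,0,0],
    [0,0,0],
    [0,0,-0.05],
    [0,0,-0.2],
    [0,0,-0.4],
    [0,0.2,-0.6],
    [0,0.4,-0.65],
    [0,0.5,-0.65],
    [0,0.5,-0.65],
    [0,0.5,-0.65]
  ],
  "turn": [0,0,0,0,0,0,0,0,0,0,0],
  "fingers": 0.5
}}

```text
time_s: 35.5
ee_pos: [533.2, 80.1, 302.0]
ee_rot: [-180.0, -0.0, 5.4]
force: [0.1, -0.5, -0.6]
gripper_width: 22.8
gripper_force: 0.0
```

```bash
python3 - <<'E'
from h import *
w=mat();cv2.imwrite("pics/w6.png",w["color"]);s=env.state();print(s["ee_pos"],s["ee_rot"])
go((506.5,-297.2,97,3.3))
E
```

```text
cap local [ 31.3 -47. ] [199.8 154.2] 458
cap local [ 11.7 -47. ] [201.5 174.3] 93
cap local [-11.8 -14.5] [171.5 197.8] 85
cap local [-13.5 -78.8] [234.7 199.3] 86
cap local [-31.1 -14. ] [173.  216.5] 427
cap local [-32.6 -79. ] [236.  217.7] 412
[533.2  80.6 301.6] [-180.    -0.     5.4]
(506.5, -297.2, 97, 3.3) -> [-0.208, 1.246, 0.681] 0.006
```

Call:
{"op": "step_arm", "data": {
  "linear": [
    [-0.03,0.18,0],
    [-0.06,0.38,0],
    [-0.1,0.58,0],
    [-0.15,0.78,0],
    [-0.2,0.95,0.1],
    [-0.208,1,0.25],
    [-0.208,1,0.25],
    [-0.208,1,0.25]
  ],
  "turn": [0,0,0.006,0.006,0.006,0.006,0.006,0.006],
  "fingers": 0.35
}}

```text
time_s: 36.55
ee_pos: [500.8, -223.6, 227.8]
ee_rot: [180.0, -0.1, 3.3]
force: [-0.0, 1.4, 0.6]
gripper_width: 29.2
gripper_force: 0.0
```

```bash
python3 - <<'E'
from h import *
s=env.state();print(s["ee_pos"],s["ee_rot"])
go((506.5,-297,97,3.3))
E
```

```text
[ 500.7528294  -223.62482393  227.78090344] [ 1.79986748e+02 -1.01780264e-01  3.33915577e+00]
(506.5, -297, 97, 3.3) -> [0.004, 0.245, 0.436] 0.0
```

Call:
{"op": "step_arm", "data": {
  "linear": [
    [0.002,0.12,0],
    [0.004,0.24,0],
    [0.004,0.245,0.1],
    [0.004,0.245,0.25],
    [0.004,0.245,0.35],
    [0.004,0.245,0.41],
    [0.004,0.245,0.433],
    [0.004,0.245,0.433],
    [0.004,0.245,0.433]
  ],
  "turn": [0,0,0,0,0,0,0,0,0]
}}

```text
time_s: 37.67
ee_pos: [505.9, -298.2, 98.1]
ee_rot: [179.9, -0.1, 3.3]
force: [0.8, 0.2, 0.4]
gripper_width: 29.7
gripper_force: 0.0
```

Call:
{"op": "step_arm", "data": {
  "linear": [
    [0,0,0],
    [0,0,0],
    [0,0,0],
    [0,0,0],
    [0,0,-0.06],
    [0,0,-0.16],
    [0,0,-0.28],
    [0,0,-0.42],
    [0,0,-0.5],
    [0,-0.1,-0.5],
    [0.01,-0.28,-0.5],
    [0.02,-0.46,-0.5],
    [0.03,-0.64,-0.5],
    [0.05,-0.82,-0.5],
    [0.06,-1,-0.5],
    [0.06,-1,-0.5],
    [0.06,-1,-0.5]
  ],
  "turn": [0,0,0,0,0,0,0,0,0,0,0,0,-0.006,-0.006,-0.006,-0.006,-0.006],
  "fingers": 1,
  "force": 12
}}

```text
time_s: 39.8
ee_pos: [505.8, 2.1, 246.4]
ee_rot: [180.0, 0.0, 5.4]
force: [0.9, 0.0, 0.4]
gripper_width: 15.1
gripper_force: 12.0
```

```bash
python3 - <<'E'
from h import *
s=env.state();print(s["ee_pos"],s["ee_rot"],s["gripper_width"])
go((*L(-42,16),171,5.6))
E
```

```text
[505.76575717   2.10471663 246.37045065] [1.79959722e+02 2.40597541e-02 5.43312320e+00] 15.10733730699142
(np.float64(507.93999999999994), np.float64(259.524), 171, 5.6) -> [0.089, -0.854, 0.251] -0.0
```

Call:
{"op": "step_arm", "data": {
  "linear": [
    [0.02,-0.17,0],
    [0.04,-0.36,0],
    [0.06,-0.55,0],
    [0.08,-0.74,0.02],
    [0.089,-0.854,0.08],
    [0.089,-0.854,0.18],
    [0.089,-0.854,0.23],
    [0.089,-0.854,0.252],
    [0.089,-0.854,0.252],
    [0.089,-0.854,0.252],
    [0.089,-0.854,0.252]
  ],
  "turn": [0,0,0,0,0,0,0,0,0,0,0]
}}

```text
time_s: 41.18
ee_pos: [508.7, 259.9, 171.5]
ee_rot: [-180.0, -0.1, 5.4]
force: [0.1, -0.1, 0.0]
gripper_width: 15.1
gripper_force: 12.0
```

Call:
{"op": "step_arm", "data": {
  "linear": [
    [0,0,0],
    [0,0,0.002],
    [0.02,0,0.002],
    [0.043,0,0.005],
    [0.085,0,0.015],
    [0.124,0,0.032],
    [0.16,0,0.055],
    [0.191,0,0.084],
    [0.217,0,0.117],
    [0.236,0,0.153],
    [0.249,0,0.19],
    [0.254,0,0.216],
    [0.254,0,0.216],
    [0.254,0,0.216]
  ],
  "turn": [0,0,0,0,0,0,0,0,0,0,0,0,0,0],
  "force": 3
}}

```text
time_s: 42.92
ee_pos: [584.0, 267.2, 106.2]
ee_rot: [180.0, 0.0, 5.4]
force: [-0.3, -0.1, -0.9]
gripper_width: 15.8
gripper_force: 3.0
```

Call:
{"op": "step_arm", "data": {
  "linear": [
    [0,0,0],
    [0,0,0],
    [0,0,0],
    [0,0,-0.05],
    [0,0,-0.2],
    [0,0,-0.4],
    [0,0.2,-0.6],
    [-0.1,0.4,-0.65],
    [-0.2,0.6,-0.65],
    [-0.2,0.6,-0.65],
    [-0.2,0.6,-0.65]
  ],
  "turn": [0,0,0,0,0,0,0,0,0,0,0],
  "fingers": 0.5
}}

```text
time_s: 44.3
ee_pos: [541.1, 80.9, 303.1]
ee_rot: [-180.0, -0.2, 5.2]
force: [-0.0, 0.7, 0.5]
gripper_width: 23.2
gripper_force: 0.0
```

```bash
python3 - <<'E'
from h import *
w=mat();cv2.imwrite("pics/w7.png",w["color"]);s=env.state();print(s["ee_pos"],s["ee_rot"])
go((450,-222.8,97,3.3))
E
```

```text
cap local [33.4 17.7] [135.6 161.2] 479
cap local [ 31.1 -47.1] [200.7 163.3] 450
cap local [13.7 17.5] [138.3 181.2] 98
cap local [ 11.8 -47.5] [202.8 182.8] 86
cap local [-12.  -14.1] [172.3 206.3] 91
cap local [-13.6 -79.1] [235.6 207.5] 93
cap local [-31.3 -14.1] [174.2 224.7] 416
cap local [-32.9 -79. ] [236.6 225.9] 405
[541.5  82.1 302.5] [-180.    -0.1    5.3]
(450, -222.8, 97, 3.3) -> [-0.4, 0.984, 0.683] 0.006
```

Call:
{"op": "step_arm", "data": {
  "linear": [
    [-0.07,0.18,0],
    [-0.14,0.36,0],
    [-0.21,0.54,0],
    [-0.28,0.72,0],
    [-0.36,0.9,0.05],
    [-0.4,0.984,0.2],
    [-0.4,0.984,0.35],
    [-0.4,0.984,0.45],
    [-0.4,0.984,0.5],
    [-0.4,0.984,0.5]
  ],
  "turn": [0,0,0.006,0.006,0.006,0.006,0.006,0.006,0.006,0.006],
  "fingers": 0.35
}}

```text
time_s: 45.6
ee_pos: [450.3, -222.2, 150.7]
ee_rot: [-180.0, 0.1, 3.3]
force: [0.4, -0.3, 0.4]
gripper_width: 29.6
gripper_force: 0.0
```

```bash
python3 - <<'E'
from h import *
s=env.state();print(s["ee_pos"],s["ee_rot"])
go((450,-222.8,97,3.3))
E
```

```text
[ 450.28878502 -222.19162313  150.69947712] [-1.79953603e+02  5.17052453e-02  3.30689141e+00]
(450, -222.8, 97, 3.3) -> [-0.001, 0.002, 0.179] 0.0
```

Call:
{"op": "step_arm", "data": {
  "linear": [
    [0,0.002,0.1],
    [0,0.002,0.16],
    [0,0.002,0.177],
    [0,0.002,0.177],
    [0,0.002,0.177]
  ],
  "turn": [0,0,0,0,0]
}}

```text
time_s: 46.22
ee_pos: [450.7, -223.8, 99.2]
ee_rot: [179.9, -0.1, 3.2]
force: [-0.3, 0.8, 0.3]
gripper_width: 29.8
gripper_force: 0.0
```

Call:
{"op": "step_arm", "data": {
  "linear": [
    [0,0,0],
    [0,0,0],
    [0,0,0],
    [0,0,0],
    [0,0,-0.06],
    [0,0,-0.16],
    [0,0,-0.28],
    [0,0,-0.42],
    [0,0,-0.5],
    [0.03,-0.1,-0.5],
    [0.08,-0.28,-0.5],
    [0.14,-0.46,-0.5],
    [0.2,-0.64,-0.5],
    [0.25,-0.82,-0.5],
    [0.3,-1,-0.5],
    [0.3,-1,-0.5],
    [0.3,-1,-0.5]
  ],
  "turn": [0,0,0,0,0,0,0,0,0,0,0,0,-0.006,-0.006,-0.006,-0.006,-0.006],
  "fingers": 1,
  "force": 12
}}

```text
time_s: 48.35
ee_pos: [522.3, 80.9, 247.7]
ee_rot: [180.0, 0.1, 5.4]
force: [0.5, -0.0, -1.0]
gripper_width: 15.6
gripper_force: 12.0
```

```bash
python3 - <<'E'
from h import *
s=env.state();print(s["ee_pos"],s["ee_rot"],s["gripper_width"])
go((*L(42,48),171,5.6))
E
```

```text
[522.27062416  80.92539597 247.68476537] [1.79959903e+02 6.18260640e-02 5.43637885e+00] 15.58366249917271
(np.float64(588.4136), np.float64(299.5688), 171, 5.6) -> [0.289, -0.705, 0.255] -0.0
```

Call:
{"op": "step_arm", "data": {
  "linear": [
    [0.07,-0.17,0],
    [0.14,-0.35,0],
    [0.21,-0.52,0],
    [0.289,-0.68,0.02],
    [0.289,-0.705,0.1],
    [0.289,-0.705,0.18],
    [0.289,-0.705,0.23],
    [0.289,-0.705,0.255],
    [0.289,-0.705,0.255],
    [0.289,-0.705,0.255],
    [0.289,-0.705,0.255]
  ],
  "turn": [0,0,0,0,0,0,0,0,0,0,0]
}}

```text
time_s: 49.72
ee_pos: [589.5, 299.7, 172.3]
ee_rot: [-180.0, -0.1, 5.4]
force: [-0.1, -0.4, 1.4]
gripper_width: 15.2
gripper_force: 12.0
```

Call:
{"op": "step_arm", "data": {
  "linear": [
    [0,0,0],
    [0,0,0.002],
    [-0.02,0,0.002],
    [-0.043,0,0.005],
    [-0.085,0,0.015],
    [-0.124,0,0.032],
    [-0.16,0,0.055],
    [-0.191,0,0.084],
    [-0.217,0,0.117],
    [-0.236,0,0.153],
    [-0.249,0,0.19],
    [-0.254,0,0.216],
    [-0.254,0,0.216],
    [-0.254,0,0.216]
  ],
  "turn": [0,0,0,0,0,0,0,0,0,0,0,0,0,0],
  "force": 3
}}

```text
time_s: 51.48
ee_pos: [513.6, 292.8, 106.9]
ee_rot: [-180.0, -0.0, 5.4]
force: [-1.0, 0.7, -0.5]
gripper_width: 15.8
gripper_force: 3.0
```

Call:
{"op": "step_arm", "data": {
  "linear": [
    [0,0,0],
    [0,0,0],
    [0,0,0],
    [0,0,-0.05],
    [0,0,-0.2],
    [0,0,-0.4],
    [0,0.2,-0.6],
    [0,0.4,-0.65],
    [0,0.6,-0.65],
    [0,0.8,-0.65],
    [0,0.8,-0.65]
  ],
  "turn": [0,0,0,0,0,0,0,0,0,0,0],
  "fingers": 0.5
}}

```text
time_s: 52.85
ee_pos: [535.9, 50.7, 303.3]
ee_rot: [180.0, -0.1, 5.1]
force: [-0.2, 0.6, 0.1]
gripper_width: 22.8
gripper_force: 0.0
```

```bash
python3 - <<'E'
from h import *
w=mat();cv2.imwrite("pics/w8.png",w["color"]);s=env.state();print(s["ee_pos"],s["ee_rot"])
go((454.8,-300,97,3.3))
E
```

```text
cap local [33.4 17.7] [104.4 153.2] 499
cap local [ 31.2 -46.8] [169.7 155. ] 475
cap local [13.7 17.9] [107.2 173.3] 98
cap local [ 11.8 -47.3] [172.3 174.8] 89
cap local [-13.   49.8] [ 80.1 200.1] 99
cap local [-11.7 -14. ] [142.2 198.4] 94
cap local [-13.3 -78.8] [205.7 199.5] 94
cap local [-32.4  50.2] [ 82.9 218.7] 452
cap local [-31.  -13.8] [144.4 217. ] 436
cap local [-32.6 -78.8] [207.3 218.1] 420
[536.   50.9 303. ] [179.9  -0.1   5.2]
(454.8, -300, 97, 3.3) -> [-0.376, 1.14, 0.687] 0.005
```

Call:
{"op": "step_arm", "data": {
  "linear": [
    [-0.07,0.18,0],
    [-0.14,0.36,0],
    [-0.21,0.54,0],
    [-0.28,0.72,0],
    [-0.34,0.9,0],
    [-0.376,1,0.05],
    [-0.376,1,0.1],
    [-0.376,1,0.1],
    [-0.376,1,0.1]
  ],
  "turn": [0,0,0.005,0.005,0.005,0.005,0.005,0.005,0.005],
  "fingers": 0.35
}}

```text
time_s: 54.02
ee_pos: [452.6, -254.1, 272.3]
ee_rot: [-180.0, -0.1, 3.7]
force: [-0.7, 1.0, -0.6]
gripper_width: 29.8
gripper_force: 0.0
```

```bash
python3 - <<'E'
from h import *
s=env.state();print(s["ee_pos"],s["ee_rot"])
go((454.8,-299.8,97,3.3))
E
```

```text
[ 452.56015836 -254.07244586  272.30161421] [-1.79996806e+02 -5.45204709e-02  3.72426937e+00]
(454.8, -299.8, 97, 3.3) -> [-0.003, 0.153, 0.584] 0.001
```

Call:
{"op": "step_arm", "data": {
  "linear": [
    [-0.003,0.153,0.1],
    [-0.003,0.153,0.25],
    [-0.003,0.153,0.4],
    [-0.003,0.153,0.51],
    [-0.003,0.153,0.56],
    [-0.003,0.153,0.581],
    [-0.003,0.153,0.581],
    [-0.003,0.153,0.581]
  ],
  "turn": [0,0,0,0,0,0,0,0]
}}

```text
time_s: 55.02
ee_pos: [454.5, -301.8, 98.7]
ee_rot: [179.9, -0.1, 3.6]
force: [-0.3, -0.2, -0.6]
gripper_width: 29.6
gripper_force: 0.0
```

Call:
{"op": "step_arm", "data": {
  "linear": [
    [0,0,0],
    [0,0,0],
    [0,0,0],
    [0,0,0],
    [0,0,-0.06],
    [0,0,-0.16],
    [0,0,-0.28],
    [0,0,-0.42],
    [0,0,-0.5],
    [0.03,-0.1,-0.5],
    [0.06,-0.28,-0.5],
    [0.09,-0.46,-0.5],
    [0.12,-0.64,-0.5],
    [0.14,-0.82,-0.5],
    [0.14,-1,-0.5],
    [0.14,-1,-0.5]
  ],
  "turn": [0,0,0,0,0,0,0,0,0,0,0,0,-0.005,-0.005,-0.005,-0.005],
  "fingers": 1,
  "force": 12
}}

```text
time_s: 57.02
ee_pos: [476.2, 3.6, 247.2]
ee_rot: [-180.0, 0.0, 5.7]
force: [0.3, -1.4, -0.6]
gripper_width: 15.2
gripper_force: 12.0
```

Call:
{"op": "step_arm", "data": {
  "linear": [
    [0.03,-0.18,0],
    [0.06,-0.36,0],
    [0.09,-0.54,0],
    [0.12,-0.72,0],
    [0.14,-0.88,0],
    [0.14,-0.9,0],
    [0.14,-0.9,0],
    [0.14,-0.9,0]
  ],
  "turn": [0,0,0,0,0,0,0,0]
}}

```text
time_s: 58.02
ee_pos: [493.4, 271.8, 247.4]
ee_rot: [180.0, 0.0, 5.3]
force: [-0.4, 0.6, -0.6]
gripper_width: 15.4
gripper_force: 12.0
```

```bash
python3 - <<'E'
from h import *
s=env.state();print(s["ee_pos"],s["ee_rot"],s["gripper_width"])
go((*L(-42,80),171,5.6))
E
```

```text
[493.43618273 271.79513192 247.4142504 ] [1.79955875e+02 1.08340746e-02 5.29623974e+00] 15.378994041661462
(np.float64(501.69359999999995), np.float64(323.2168), 171, 5.6) -> [0.043, -0.168, 0.255] -0.001
```

Call:
{"op": "step_arm", "data": {
  "linear": [
    [0.02,-0.1,0],
    [0.043,-0.168,0.05],
    [0.043,-0.168,0.14],
    [0.043,-0.168,0.2],
    [0.043,-0.168,0.24],
    [0.043,-0.168,0.255],
    [0.043,-0.168,0.255],
    [0.043,-0.168,0.255]
  ],
  "turn": [0,0,0,0,0,0,0,0]
}}

```text
time_s: 59.02
ee_pos: [501.8, 324.8, 171.7]
ee_rot: [-180.0, -0.1, 5.4]
force: [-0.7, -0.6, 3.5]
gripper_width: 15.2
gripper_force: 12.0
```

Call:
{"op": "step_arm", "data": {
  "linear": [
    [0,0,0],
    [0,0,0.002],
    [0.02,0,0.002],
    [0.043,0,0.005],
    [0.085,0,0.015],
    [0.124,0,0.032],
    [0.16,0,0.055],
    [0.191,0,0.084],
    [0.217,0,0.117],
    [0.236,0,0.153],
    [0.249,0,0.19],
    [0.254,0,0.216],
    [0.254,0,0.216],
    [0.254,0,0.216]
  ],
  "turn": [0,0,0,0,0,0,0,0,0,0,0,0,0,0],
  "force": 3
}}

```text
time_s: 60.78
ee_pos: [576.9, 332.0, 106.0]
ee_rot: [180.0, 0.0, 5.4]
force: [-0.7, -0.6, -0.2]
gripper_width: 15.7
gripper_force: 3.0
```

Call:
{"op": "step_arm", "data": {
  "linear": [
    [0,0,0],
    [0,0,0],
    [0,0,0],
    [0,0,-0.05],
    [0,0,-0.2],
    [0,0,-0.4],
    [-0.15,0.15,-0.6],
    [-0.3,0.3,-0.65],
    [-0.5,0.3,-0.65],
    [-0.65,0.3,-0.65],
    [-0.65,0.3,-0.65],
    [-0.65,0.3,-0.65]
  ],
  "turn": [0,0,0,0,0,0,0,0,0,0,0,0],
  "fingers": 0.5
}}

```text
time_s: 62.28
ee_pos: [392.2, 224.4, 302.4]
ee_rot: [-179.9, -0.2, 5.4]
force: [-0.2, 0.1, -0.4]
gripper_width: 22.8
gripper_force: 0.0
```

```bash
python3 - <<'E'
from h import *
w=mat();cv2.imwrite("pics/w9.png",w["color"]);s=env.state();print(s["ee_pos"],s["ee_rot"])
E
```

```text
cap local [31.3 82.6] [219.2  10.9] 496
cap local [32.3 17. ] [291.7   9.5] 433
cap local [ 31.  -47.7] [363.3  10.9] 486
cap local [16.2 17. ] [292.   29.4] 124
cap local [14.4 82.4] [220.7  31.7] 127
cap local [ 14.2 -47.8] [362.8  31.6] 124
cap local [ -9.8 -15.1] [327.   60.4] 119
cap local [-10.7  49.5] [257.8  61.6] 115
cap local [-11.3 -79.6] [396.2  61.9] 124
cap local [-28.9 -14.8] [326.7  82.5] 516
cap local [-30.2  49.4] [258.8  84.1] 526
cap local [-30.7 -79.9] [395.4  84.3] 531
[392.7 224.5 302. ] [-180.    -0.1    5.4]
```

View pics/w9.png

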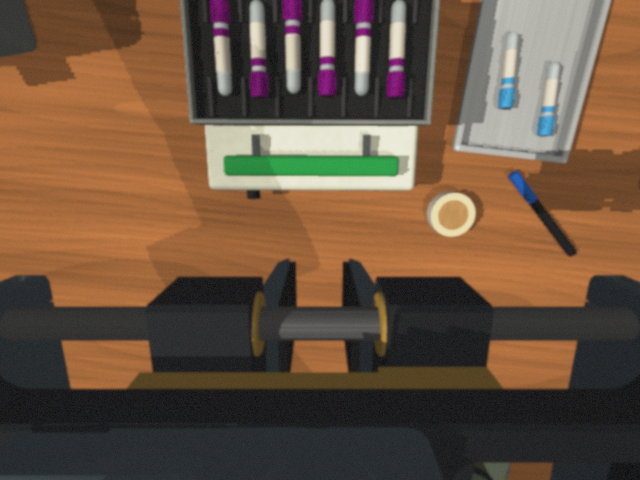

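All six purple tubes lie one per lane. The bar spans (224,165) to (398,165). One blue tube has shifted inside the tray, so I'm checking it along with the bar centre.

```bash
python3 - <<'E'
from h import *
np.set_printoptions(suppress=True,precision=1)
w=grab("wrist")
for p,a,m in blobs(w,"green",200):
    b=cv2.boxPoints(cv2.minAreaRect(np.argwhere(m)[:,::-1].astype(np.float32)))
    P=np.array([onz(w,q,69)[:2] for q in b]); c=P.mean(0); print(p,P.tolist(),c,(c-M)@U,(c-M)@V)
    go((*c,100,5.4),(*c,72.5,5.4))
for p in ((508,107),(513,33),(546,135),(554,62)): print(onz(w,p,10)[:2]-[570.3,-1.2])
E
```

```text
[310.6 165.4] [[446.1318363201476, 331.9194693264708], [463.74849220892037, 147.82292426612082], [444.9889056399903, 145.00387278460255], [427.15254176484575, 331.34740312989675]] [445.5 239. ] -106.13357661167154 1.6906136405769603
(np.float64(445.5054439834761), np.float64(239.02341737677273), 100, 5.4) -> [0.179, -0.031, 0.672] -0.0
(np.float64(445.5054439834761), np.float64(239.02341737677273), 72.5, 5.4) -> [0.179, -0.031, 0.764] -0.0
[-37.5  13.5]
[40.8 25.7]
[-64.5 -39.5]
[ 15.7 -28.4]
```

Call:
{"op": "step_arm", "data": {
  "linear": [
    [0.09,-0.015,0.1],
    [0.182,-0.03,0.22],
    [0.182,-0.03,0.38],
    [0.182,-0.03,0.54],
    [0.182,-0.03,0.66],
    [0.182,-0.03,0.72],
    [0.182,-0.03,0.72],
    [0.182,-0.03,0.72],
    [0.182,-0.03,0.72]
  ],
  "turn": [0,0,0,0,0,0,0,0,0],
  "fingers": 1
}}

```text
time_s: 63.5
ee_pos: [446.0, 238.6, 86.1]
ee_rot: [-180.0, -0.1, 5.4]
force: [0.2, -0.0, 0.2]
gripper_width: 0.8
gripper_force: 0.0
```

Call:
{"op": "step_arm", "data": {
  "linear": [
    [0,0,0.01],
    [0,0,0.02],
    [0,0,0.03],
    [0,0,0.035],
    [0,0,0.039],
    [0,0,0.039],
    [0,0,0.039]
  ],
  "turn": [0,0,0,0,0,0,0]
}}

```text
time_s: 64.38
ee_pos: [444.2, 238.2, 74.5]
ee_rot: [-180.0, 0.1, 5.4]
force: [-4.4, -0.3, 11.3]
gripper_width: 0.5
gripper_force: 5.8
```

Call:
{"op": "step_arm", "data": {
  "linear": [
    [0,0,0.004],
    [0,0,0.006],
    [0,0,0.006],
    [0,0,0.006],
    [0,0,0.006]
  ],
  "turn": [0,0,0,0,0]
}}

```text
time_s: 65.0
ee_pos: [444.2, 238.2, 74.2]
ee_rot: [-180.0, 0.0, 5.4]
force: [-8.4, -2.0, 22.3]
gripper_width: 0.3
gripper_force: 11.1
```

```bash
python3 - <<'E'
from h import *
f=grab("scene");g=grab("side")
a=cv2.resize(f["color"][100:260,330:490],(480,480));b=cv2.resize(g["color"][130:290,110:290],(540,480))
cv2.imwrite("pics/t2.png",cv2.resize(np.hstack([a,b]),(800,376)))
E
```

```text
(no output)
```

View pics/t2.png

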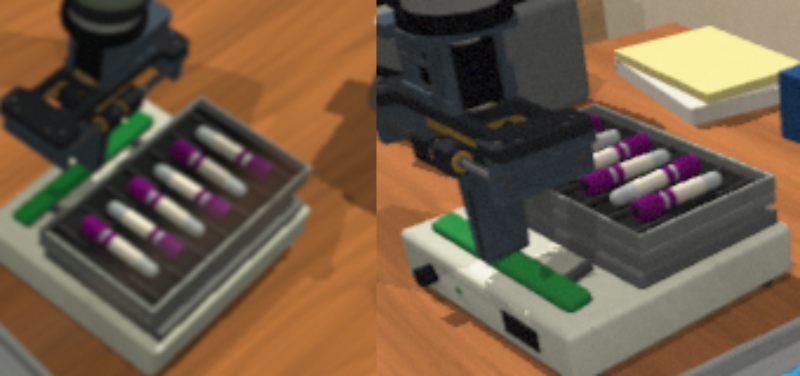

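The bar is down and level under the fingers, with the stop reached at 22 N. Releasing and backing off.

Call:
{"op": "step_arm", "data": {
  "linear": [
    [0,0,-0.02],
    [0,0,-0.06],
    [0,0,-0.2],
    [0,0,-0.4],
    [0,0,-0.6],
    [-0.1,0.03,-0.765],
    [-0.182,0.03,-0.765],
    [-0.182,0.03,-0.765],
    [-0.182,0.03,-0.765]
  ],
  "turn": [0,0,0,0,0,0,0,0,0]
}}

```text
time_s: 66.22
ee_pos: [391.9, 224.1, 300.8]
ee_rot: [180.0, -0.0, 5.4]
force: [0.1, -0.6, 0.2]
gripper_width: 0.7
gripper_force: 0.0
```

```bash
python3 - <<'E'
from h import *
np.set_printoptions(suppress=True,precision=1)
w=mat(); f=grab("scene"); g=grab("side")
for p,a,m in blobs(f,"yellow",40):
    for q,b,_ in blobs(g,"yellow"):
        P,e=tri(f,p,g,q)
        if e<4 and 60<P[2]<100 and P[1]<-150: print("yellow",P,e)
a=w["color"][0:240,140:640]; b=cv2.resize(f["color"][120:400,140:480],(583,480))
cv2.imwrite("pics/fin.png",np.vstack([cv2.resize(a,(583,280)),cv2.resize(b,(583,320),)]))
E
```

```text
cap local [30.4 82.6] [217.8   9.8] 446
cap local [31.3 17. ] [290.8   8.5] 386
cap local [ 30.1 -47.8] [363.    9.9] 437
cap local [16.1 17.2] [291.   27.4] 125
cap local [14.3 82.6] [219.1  29.8] 127
cap local [ 14.2 -47.7] [362.4  29.6] 128
cap local [ -9.5 -15. ] [326.3  58.3] 117
cap local [-10.7  49.5] [256.7  59.9] 114
cap local [-11.2 -79.7] [396.2  60.1] 123
cap local [-30.2  49.4] [257.8  82.6] 539
cap local [-29.  -14.8] [326.1  81. ] 549
cap local [-30.5 -79.8] [395.2  82.6] 542
yellow [ 609.8 -291.7   86.8] 1.2793001116324478
yellow [ 603.5 -292.3   70.4] 2.6079646636918015
```

View pics/fin.png

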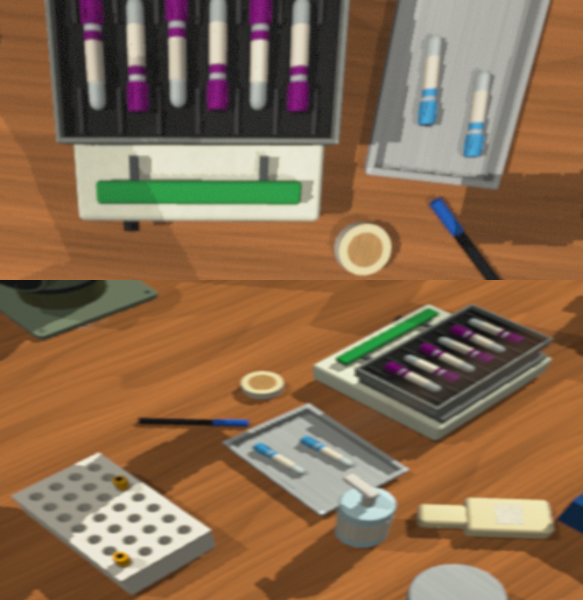

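Everything is in place: six purple tubes in lanes, both blue tubes in the tray, both yellow tubes standing in the rack, bar up and the arm clear.

```bash
python3 -c "
from workcell import env
print(env.job_done())"
```

```text
the job is handed in; nothing more can be done
None
```

The job is handed in, no verdict returned: both blue tubes lie in the tray, all six purple tubes lie one per lane on the mat, the bar was pressed level to its stop and came back up, and the yellow tubes and bystanders look undisturbed in the last pictures.

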